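# Lock the pan collar, load three check weights and hold them

### The job

In the weighing room, ready the weight loader for a balance check: first turn the black collar round the pan by its orange tab, clockwise, until the tab stands at the red locked mark. Only then push the lever round by its blue knob exactly three clicks from rest, never on into a fourth, and keep hold of the knob there: the lever springs back if let go, so the job finishes with the fingers still holding it at the third click. Do not disturb the bottle, jar, weighing boat and brass weight standing around.

Things in the scene. Friction and masses are not known exactly. Their poses are not given: they have to be found in the camera images.
- loader: The weight loader, fixed to the bench: a low off-white housing 220 mm (x) by 400 mm (y), flat top 50 mm above the bench. Origin at the centre of its underside, z up, front with the blank display facing its -x. Pan and collar are in its +y half, the lever in its -y half.
- collar_axis (a point): Point on the collar's vertical turning axis at the housing's top, 50 mm above the bench.
- tab (a point): Grip point of the orange tab on the black collar, 72 mm out from the turning axis, 86 mm above the bench; turns with the collar: x radially outward, z up. The tab is an upright fin 12 mm thick (along y), 40 mm long radially (49 to 89 mm from the axis), 54 to 104 mm above the bench, free above. The ring is 104 mm across, its top 74 mm above the bench.
- collar (a joint): Angle of the collar in rad, growing clockwise seen from above. 0: tab at the white mark (open); 1.2: tab at the red mark (locked), with a stop at 1.22. It starts between 0 and 0.35, turns with steady friction (about 2 N at the tab) and stays where it is left.
- lever_pivot (a point): Point on the lever's vertical turning axis, at the housing's top, 50 mm above the bench.
- knob_center (a point): Centre of the grip length of the upright blue knob at the lever's end, 120 mm out from the pivot, 100 mm above the bench; turns with the lever, x axis outward from the pivot. The knob is a round post 20 mm in diameter, 70 to 122 mm above the bench, fixed to the lever (it does not spin on it). The lever bar below is 18 mm wide, its top 72 mm above the bench.
- lever (a joint): Lever angle in rad, counter-clockwise seen from above; starts at 0 (rest, white dot). Clicks 0.24 apart (29 mm at the knob), marked by four black dots: the third is at 0.72; end stop 1.10. A spring always pushes it back to 0. The push needed at the knob swings from about 0.5 to 4.5 N: hardest midway between clicks, then dropping away, lightest on the click itself.
- bottle_center (a point): Centre of a white bottle with blue cap, 60 mm across, 150 mm tall, upright beside the loader. Leave alone.
- jar_center (a point): Centre of an amber jar with black lid, 56 mm across, 70 mm tall, upright beside the loader. Leave alone.
- boat_center (a point): Centre of a white open weighing boat, 75 by 75 mm, 18 mm tall, in front of the loader. Leave alone.
- weight_center (a point): Centre of a brass check weight, 38 mm across, 60 mm tall, upright in front of the loader. Leave alone.

How it is judged:
By the outcome, as a careful person would: the job done as asked, in the order asked, and still so for the second after the job is handed in, while the arm keeps its last pose, push and grip.
It also fails if it takes over 72 s, if anything falls off the work surface, if the arm or the gripper's body presses on something with over 40 N, if the wrist force passes 120 N, or if a joint passes its speed limit or range.

### The arm

A 7-joint arm with a two-finger parallel gripper is mounted at the origin on the work surface. World frame = base frame: x ahead of the robot, y to its left, z up, the work surface at z = 0. Lengths are in m, angles in rad, forces in N, time in s.
With the tool pointing down it reaches from about 0.425 to 0.875 m from the base axis. Payload 8.4 kg.
Tool frame: the origin (TCP) lies on the centre line of the jaws, within the pads' length; the fingertips stand 22 mm ahead of it and the grasp point (between the pads) lies 3 mm ahead of it; z points along the fingers, x is the direction in which the jaws open and shut, and the axes are right-handed (so a half turn about z gives the same grasp; the last joint's range is limited). The gripper opens to 87 mm and grips with 3 to 60 N. Pads are 19 mm wide; open, the fingers measure 117 mm over their backs; the gripper's body (75 mm by 190 mm) begins 51 mm behind the grasp point.
Start: joints at [1.18, 0.333, 0.04, 1.465, -0.013, 1.343, -0.059], TCP at [0.187, -0.623, 0.245] pointing down, gripper open.
Joint ranges: [-2.58, 2.58], [-0.38, 2.09], [-1.3, 1.39], [0.25, 2.4], [-1.5, 4.64], [0.08, 2.09], [-2.65, 2.65]. Speed limits (rad/s): [2.22, 2.22, 2.79, 2.79, 3.14, 3.14, 3.14].

### API

Orientations are given as [roll, pitch, yaw] about the fixed x, y, z axes, in that order (R = Rz(yaw) Ry(pitch) Rx(roll)).
In Python, from station import robot gives the robot as it stands.
- The arm moves only by the tool servo_tool, never from a script. Its argument "deltas" is a list of rows, each an object with "linear": the shift along the tool's x, y, z in m, a list of three; "yaw": the turn about the tool's z in degrees. A call has 1 to 10 rows; each row shifts and turns the commanded pose from where the row before left it, along the tool's axes as they then stand; what a row does not reach is not made up. A row lasts 1/8 s, in which the tool goes at most 62.5 mm and 10.7 degrees, less where a joint would pass 70% of its speed; a pose out of reach is approached as far as the arm can. A call with a gripper value outside its range is refused whole. "claw" is the opening, from 0 (shut) to 1 (fully open), set as the call begins (left out, the last holds). The fingers move at their own pace and stop on an object; "squeeze" is the grip in N (left out, the last holds). Time passes only in rows, so rows that do not move let the fingers close. It gives the time, the measured TCP pose, the force and the opening at its end, in the units of the state.
- robot.sense(): the state, without advancing time (a new reading comes with each control period).
- robot.snapshot(name): name is "scene" or "top" or "wrist"; returns a dict with "frame" (480x640x3 uint8, red, green, blue), "fx", "fy", "cx", "cy" (pixels), "origin" and "rotation" of the camera in the world; the wrist camera has in their place "tool_from_camera" (4x4, takes a point from camera to tool coordinates, whose origin is the TCP and whose axes are the tool frame's). Camera axes: x right, y down, z forward; pixel columns grow to the right and rows downward; lengths in m; the calibration is good to about 2 mm. A picture is of the moment at which its call begins: read the wrist's pose just before it. There is no depth.
- robot.sign_off(): hands the job in, once; it reports no verdict.
The state is a dict: "time_s": time; "joints": joint angles; "qd": joint speeds; "effort": joint torques, N m; "position": TCP position; "tcp_rot": TCP orientation; "wrist_force": force on the tool from outside, world axes, zero at the start; "ft_torque": the same for the moment, N m; "grip_width": finger opening in m.
Only numpy, scipy, OpenCV 4.12 (cv2) and the standard library are available. Lean on these libraries where they do the work, as an engineer would, in place of code of your own. Each camera call takes 0.05 s, during which the arm holds its last target.

## Working session

There is one attempt and no reset: what is moved stays moved. The work goes in short steps, Python scripts to look and compute and a tool call to move; the robot and the scene stay as the last step left them, time stands still between calls to the robot, and variables do not carry over. Pictures are saved under pics/ and viewed, and the job is handed in when it is done.

Besides the shell and the picture viewer there is one more tool, called after "Request:" as name([rows], argument=value, ...), one row to a line, values as JSON. servo_tool: Moves the arm, as the interface text tells. Its arguments: {"type":"object","properties":{"deltas":{"type":"array"},"claw":{"type":"number"},"squeeze":{"type":"number"}},"required":["deltas"]}

```bash
mkdir -p pics; ls; python3 - <<'E'
from station import robot
import cv2,numpy as np
s=robot.sense(); print({k:np.round(v,3).tolist() for k,v in s.items()})
for n in ("scene","top"):
    d=robot.snapshot(n); cv2.imwrite(f"pics/{n}0.png",d["frame"][:,:,::-1])
    print(n,d["fx"],d["fy"],d["cx"],d["cy"],np.round(d["origin"],3),np.round(d["rotation"],3).tolist())
E
```

```text
pics
{'time_s': 0.0, 'joints': [1.18, 0.334, 0.04, 1.466, -0.013, 1.343, -0.059], 'qd': [0.001, -0.001, 0.0, 0.002, -0.0, 0.002, 0.001], 'effort': [-0.001, -65.636, 1.334, -40.38, -0.06, 0.045, 0.0], 'position': [0.187, -0.622, 0.244], 'tcp_rot': [3.141, 0.002, -1.279], 'wrist_force': [0.118, -0.079, -0.75], 'ft_torque': [-0.007, -0.041, 0.027], 'grip_width': 0.087}
scene 475.3810091879586 475.3810091879586 314.769068455813 237.75127009021736 [ 0.975 -0.082  0.839] [-2.6, -0.006, 1.291]
top 619.9362839672024 619.9362839672024 324.27427799194464 243.5721223407701 [0.286 0.035 1.453] [-2.958, -0.015, -1.557]
```

View pics/scene0.png

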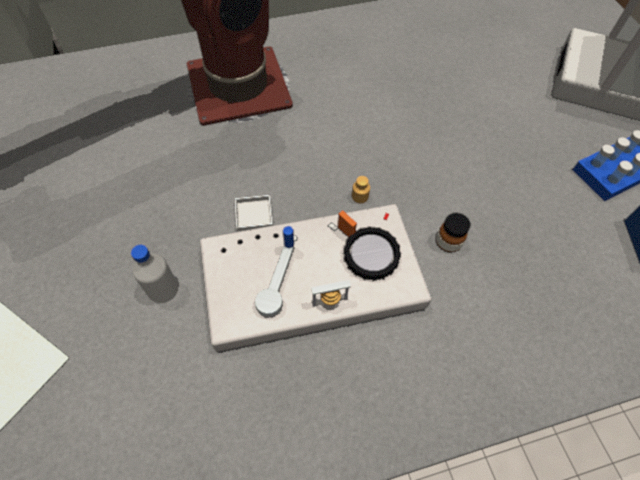

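View pics/top0.png

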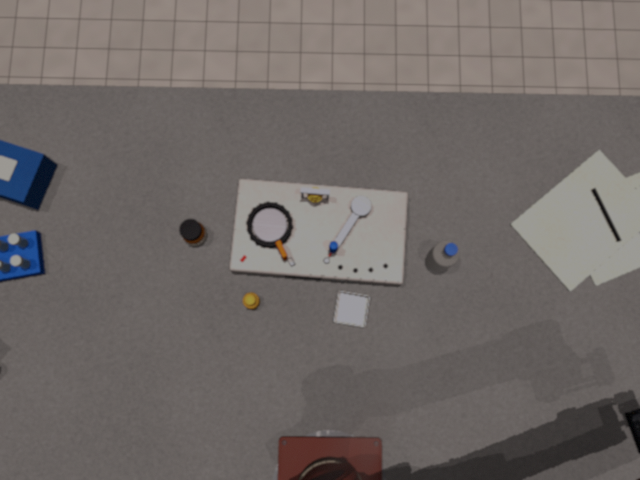

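```bash
cat > h.py <<'E'
import numpy as np,cv2
from scipy.spatial.transform import Rotation as R
from station import robot
def rot(r): 
    r=np.asarray(r,float); return r if r.shape==(3,3) else R.from_euler('xyz',r).as_matrix()
def cam(d,s=None):
    if 'origin' in d: return np.array(d['origin']),rot(d['rotation'])
    T=np.array(d['tool_from_camera']); Rt=rot(s['tcp_rot'])
    return np.array(s['position'])+Rt@T[:3,3], Rt@T[:3,:3]
def ray(d,uv,s=None):
    o,Rm=cam(d,s); v=Rm@np.array([(uv[0]-d['cx'])/d['fx'],(uv[1]-d['cy'])/d['fy'],1]); return o,v
def onz(d,uv,z,s=None):
    o,v=ray(d,uv,s); return o+v*(z-o[2])/v[2]
def blobs(im,kind,amin=3):
    hsv=cv2.cvtColor(im,cv2.COLOR_RGB2HSV); H,S,V=[hsv[...,i].astype(int) for i in range(3)]
    m={'blue':(H>100)&(H<130)&(S>130)&(V>60),'orange':(H>4)&(H<16)&(S>170)&(V>120),'red':((H<4)|(H>174))&(S>150)&(V>110),
       'black':(V<50),'white':(V>170)&(S<40)}[kind].astype(np.uint8)
    n,l,st,c=cv2.connectedComponentsWithStats(m)
    return [(np.round(c[i],1).tolist(),st[i].tolist()) for i in range(1,n) if st[i,4]>=amin],m
E
python3 - <<'E'
from h import *
for n in ("top","scene"):
    im=cv2.imread(f"pics/{n}0.png")[:,:,::-1].copy()
    for k in ('blue','orange','red','black'):
        print(n,k,[b for b in blobs(im,k)[0] if 180<b[0][0]<480 and 140<b[0][1]<330])
top=cv2.imread("pics/top0.png")[165:325,170:470]; cv2.imwrite("pics/topz.png",cv2.resize(top,None,fx=2.66,fy=2.66,interpolation=2))
E
```

```text
top blue [([333.1, 246.2], [330, 242, 7, 9, 52]), ([450.5, 249.0], [445, 244, 12, 11, 107])]
top orange [([276.3, 242.0], [276, 241, 2, 3, 3]), ([281.0, 244.5], [280, 241, 3, 8, 8]), ([278.0, 247.2], [277, 245, 3, 5, 6]), ([284.4, 253.4], [283, 250, 3, 7, 8])]
top red [([243.0, 258.3], [242, 257, 3, 4, 7])]
top black [([268.7, 224.3], [248, 203, 44, 45, 438]), ([190.6, 229.9], [180, 220, 22, 21, 361]), ([302.8, 277.8], [284, 276, 38, 5, 73]), ([335.0, 281.0], [334, 281, 3, 1, 3])]
scene blue [([288.3, 236.4], [284, 227, 9, 20, 157])]
scene orange [([347.3, 219.0], [339, 212, 17, 15, 96])]
scene red [([385.6, 216.1], [384, 214, 4, 5, 14])]
scene black [([456.3, 225.2], [444, 213, 26, 25, 483]), ([371.4, 254.4], [344, 228, 56, 52, 921]), ([275.5, 235.3], [274, 235, 4, 2, 6]), ([257.2, 236.6], [256, 236, 3, 2, 5]), ([240.0, 241.5], [239, 241, 3, 2, 6]), ([223.1, 250.1], [222, 249, 3, 3, 8])]
```

View pics/topz.png

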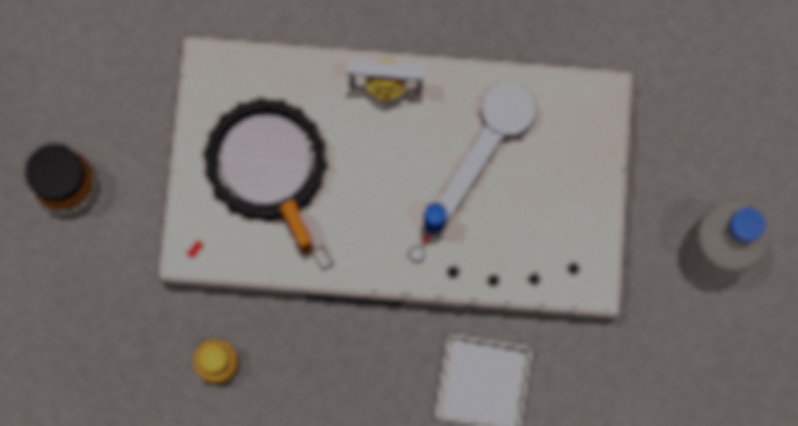

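```bash
python3 - <<'E'
from h import *
D={n:robot.snapshot(n) for n in ("top","scene")}
t,s=D["top"],D["scene"]
def P(d,uv,z): return np.round(onz(d,uv,z),4)
for n,d,c in(("top",t,(269.3,224.5)),("scene",s,(371.8,253.5))): print("collar c",n,P(d,c,.074))
print("knob top",P(t,(333.6,245.6),.122),"scene",P(s,(289,229.5),.122), P(s,(288.3,236.4),.1))
print("tab",P(t,(280.7,249),.104),P(s,(347.3,216),.104))
print("red",P(t,(243,258.3),.05),P(s,(385.6,216.1),.05))
for u in [(223.1,250.1),(240,241.5),(257.2,236.6),(275.5,235.3)]: print("dot s",P(s,u,.05))
f=lambda x,y:(170+x/2.66,165+y/2.66)
for u in [(453,272),(493,281),(534,279),(573,268),(417,254)]: print("dot t",P(t,f(*u),.05))
print("pivot top",P(t,f(508,109),.075),"scene",P(s,(268.5,302),.075))
print("open mark",P(t,f(323,259),.05))
print("corners",[P(t,f(*u),.05) for u in[(184,38),(632,72),(618,314),(162,280)]])
print("boat",P(t,(352,309),.01),"weight",P(t,(250.5,300),.06),"jar",P(t,(191,230),.07),"bottle",P(t,(450.5,249),.15))
E
```

```text
collar c top [0.5855 0.1438 0.074 ]
collar c scene [0.5942 0.1416 0.074 ]
knob top [ 0.5304 -0.0016  0.122 ] scene [0.5317 0.0022 0.122 ] [ 5.321e-01 -2.000e-04  1.000e-01]
tab [0.5241 0.1146 0.104 ] [0.5214 0.1158 0.104 ]
red [0.5106 0.2034 0.05  ] [0.5092 0.2039 0.05  ]
dot s [ 0.4978 -0.1218  0.05  ]
dot s [ 0.4879 -0.087   0.05  ]
dot s [ 0.4861 -0.0528  0.05  ]
dot s [ 0.4929 -0.0179  0.05  ]
dot t [ 0.4935 -0.0195  0.05  ]
dot t [ 0.4862 -0.0539  0.05  ]
dot t [ 0.4885 -0.0892  0.05  ]
dot t [ 0.4986 -0.1228  0.05  ]
dot t [0.5086 0.0117 0.05  ]
pivot top [ 0.6322 -0.0646  0.075 ] scene [ 0.6367 -0.0635  0.075 ]
open mark [0.503  0.0925 0.05  ]
corners [array([0.6979, 0.2194, 0.05  ]), array([ 0.6739, -0.1756,  0.05  ]), array([ 0.4593, -0.1613,  0.05  ]), array([0.4826, 0.2299, 0.05  ])]
boat [ 0.4018 -0.0491  0.01  ] weight [0.4146 0.1818 0.06  ] jar [0.5706 0.3213 0.07  ] bottle [ 0.5219 -0.2513  0.15  ]
```

Request:
servo_tool([
  {"linear": [-0.018,-0.036,-0.004],"yaw": 0},
  {"linear": [-0.018,-0.036,-0.004],"yaw": 0},
  {"linear": [-0.018,-0.036,-0.004],"yaw": 0},
  {"linear": [-0.018,-0.036,-0.004],"yaw": 0},
  {"linear": [-0.018,-0.036,-0.004],"yaw": 0},
  {"linear": [-0.018,-0.036,-0.004],"yaw": 0},
  {"linear": [-0.018,-0.036,-0.004],"yaw": 0},
  {"linear": [-0.018,-0.036,-0.004],"yaw": 0},
  {"linear": [-0.018,-0.036,-0.004],"yaw": 0},
  {"linear": [-0.018,-0.036,-0.004],"yaw": 0},
])

```text
time_s: 1.45
position: [0.4807, -0.3456, 0.2846]
tcp_rot: [3.142, 0.0, -1.279]
wrist_force: [-0.4, 0.3, 0.4]
grip_width: 0.0872
```

```bash
cat >> h.py <<'E'
def st(): 
    s=robot.sense(); print({k:np.round(s[k],3).tolist() for k in ('time_s','joints','position','tcp_rot','wrist_force','grip_width')}); return s
def plan(target,yawdeg,s=None):
    s=s or robot.sense(); Rt=rot(s['tcp_rot']); d=Rt.T@(np.array(target)-np.array(s['position']))
    print("tool delta",np.round(d,4),"tool yaw(deg)",round((np.degrees(s['tcp_rot'][2])-yawdeg+180)%360-180,2))
E
python3 - <<'E'
from h import *
s=st(); plan([.523,.115,.25],113)
E
```

```text
{'time_s': 1.45, 'joints': [0.721, 0.209, -0.204, 1.543, 0.043, 1.395, -0.765], 'position': [0.481, -0.346, 0.285], 'tcp_rot': [3.142, 0.0, -1.279], 'wrist_force': [-0.445, 0.264, 0.363], 'grip_width': 0.087}
tool delta [-0.429  -0.1729  0.0346] tool yaw(deg) 173.71
```

Request:
servo_tool([
  {"linear": [-0.04,-0.016,0],"yaw": 0},
  {"linear": [-0.04,-0.016,0],"yaw": 0},
  {"linear": [-0.04,-0.016,0],"yaw": 0},
  {"linear": [-0.04,-0.016,0],"yaw": 0},
  {"linear": [-0.04,-0.016,0],"yaw": 0},
  {"linear": [-0.04,-0.016,0],"yaw": 0},
  {"linear": [-0.04,-0.016,0],"yaw": 0},
  {"linear": [-0.04,-0.016,0],"yaw": 0},
  {"linear": [-0.04,-0.016,0],"yaw": 0},
  {"linear": [-0.04,-0.016,0],"yaw": 0},
])

```text
time_s: 2.7
position: [0.518, 0.0839, 0.2846]
tcp_rot: [-3.141, -0.0, -1.279]
wrist_force: [1.4, -0.3, 0.1]
grip_width: 0.0869
```

Request:
servo_tool([
  {"linear": [0,0,0],"yaw": -10},
  {"linear": [0,0,0],"yaw": -10},
  {"linear": [0,0,0],"yaw": -10},
  {"linear": [0,0,0],"yaw": -10},
  {"linear": [0,0,0],"yaw": -10},
  {"linear": [0,0,0],"yaw": -10},
  {"linear": [0,0,0],"yaw": -10},
  {"linear": [0,0,0],"yaw": -10},
  {"linear": [0,0,0],"yaw": -10},
  {"linear": [0,0,0],"yaw": -10},
])

```text
time_s: 3.95
position: [0.518, 0.0825, 0.2845]
tcp_rot: [-3.142, 0.0, 0.472]
wrist_force: [-0.6, 0.2, -0.3]
grip_width: 0.0871
```

Request:
servo_tool([
  {"linear": [0,0,0],"yaw": -10},
  {"linear": [0,0,0],"yaw": -10},
  {"linear": [0,0,0],"yaw": -10},
  {"linear": [0,0,0],"yaw": -10},
  {"linear": [0,0,0],"yaw": -10},
  {"linear": [0,0,0],"yaw": -10},
  {"linear": [0,0,0],"yaw": -10},
  {"linear": [0,0,0],"yaw": -10},
  {"linear": [0,0,0],"yaw": -6},
  {"linear": [0,0,0],"yaw": 0},
])

```text
time_s: 5.2
position: [0.5181, 0.0825, 0.2844]
tcp_rot: [-3.141, -0.0, 1.966]
wrist_force: [0.2, -0.1, 0.6]
grip_width: 0.087
```

```bash
python3 - <<'E'
from h import *
s=st(); d=robot.snapshot("wrist"); cv2.imwrite("pics/w1.png",d["frame"][:,:,::-1]); print(d['fx'],d['cx'],d['cy'],np.round(d['tool_from_camera'],3).tolist())
plan([.523,.115,.25],113)
E
```

```text
{'time_s': 5.2, 'joints': [0.456, 0.116, -0.75, 1.676, 0.08, 1.381, 1.662], 'position': [0.518, 0.082, 0.284], 'tcp_rot': [-3.141, -0.0, 1.966], 'wrist_force': [0.158, -0.058, 0.64], 'grip_width': 0.087}
346.9698864970708 321.54912120601625 237.54855966034208 [[1.0, 0.0, 0.0, 0.0], [-0.0, 0.956, 0.293, -0.081], [-0.0, -0.293, 0.956, -0.14], [0.0, 0.0, 0.0, 1.0]]
tool delta [0.0281 0.017  0.0345] tool yaw(deg) -0.43
```

View pics/w1.png

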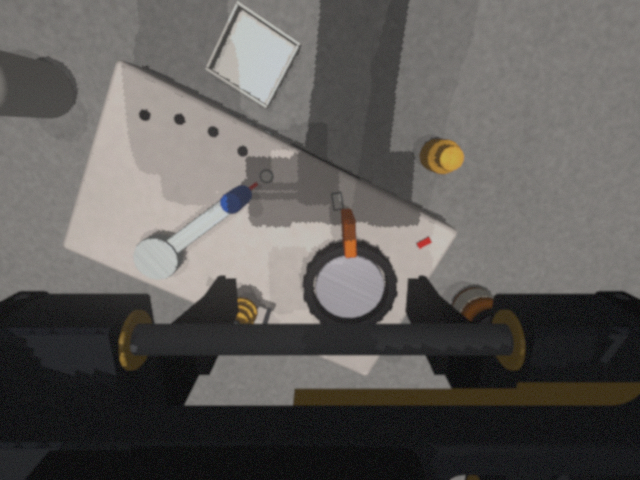

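```bash
python3 - <<'E'
from h import *
s=robot.sense(); d=robot.snapshot("wrist"); im=d["frame"]; cv2.imwrite("pics/w1z.png",cv2.resize(im[90:350,100:480],None,fx=2.1,fy=2.1,interpolation=2)[:,:,::-1])
for k in('orange','red','blue'): print(k,[b for b in blobs(im,k)[0] if b[1][4]>15])
g=cv2.cvtColor(im,cv2.COLOR_RGB2GRAY)
m=(g<45).astype(np.uint8); n,l,stt,c=cv2.connectedComponentsWithStats(m)
for i in range(1,n):
    if 15<stt[i,4]<6000 and 90<c[i][1]<330: print("dark",c[i].round(1),stt[i].tolist(),onz(d,c[i],.05,s).round(4))
E
```

```text
orange [([350.0, 247.5], [344, 238, 12, 19, 188])]
red [([423.8, 242.1], [418, 238, 13, 9, 61])]
blue [([224.6, 202.9], [221, 196, 8, 15, 78])]
dark [373.5 249.6] [368, 247, 10, 6, 20] [0.5394 0.1557 0.05  ]
dark [387.1 307.4] [385, 305, 6, 7, 16] [0.5996 0.202  0.05  ]
dark [249.7 328.4] [245, 326, 10, 6, 20] [0.6902 0.059  0.05  ]
```

View pics/w1z.png

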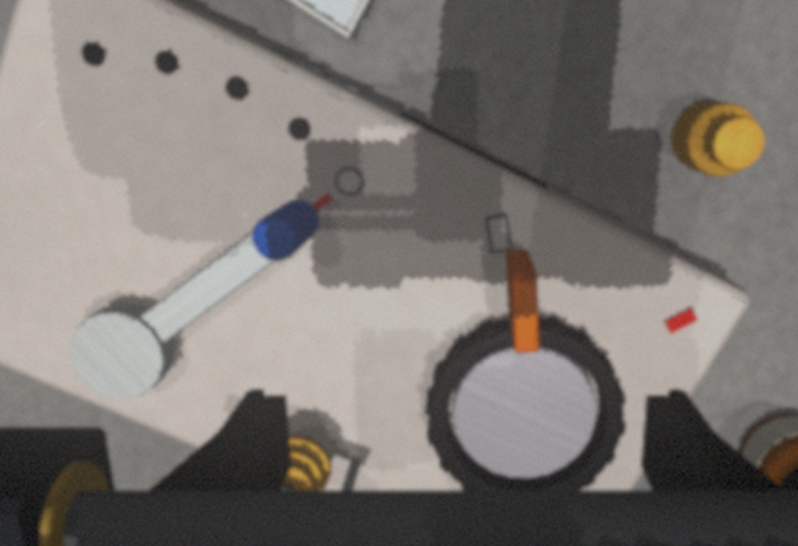

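```bash
python3 - <<'E'
from h import *
from scipy.optimize import least_squares
s=robot.sense(); d=robot.snapshot("wrist")
f=lambda x,y:(100+x/2.1,90+y/2.1)
W=lambda u,z:onz(d,f(*u),z,s)
dots=np.array([W(u,.05) for u in[(349,181),(299,128),(237,88),(166,62),(94,54)]]); print(dots.round(4))
r=least_squares(lambda p:np.hypot(dots[:,0]-p[0],dots[:,1]-p[1])-p[2],[.63,-.065,.147]).x; print("fit centre",r.round(4))
a=np.unwrap(np.arctan2(dots[:,1]-r[1],dots[:,0]-r[0])); print("dot ang",np.degrees(a).round(1),np.diff(a).round(3))
print("pivot cap",W((118,352),.08).round(4),W((118,352),.072).round(4))
print("knob",W((277,240),.122).round(4), "base",W((306,213),.072).round(4))
for z in(.06,.074):print("pan",W((526,413),z).round(4))
print("ring left/right",W((428,405),.07).round(4),W((625,405),.07).round(4))
print("tab in",W((527,350),.104).round(4),"out",W((519,255),.104).round(4))
print("red",W((680,320),.05).round(4),"open",W((498,233),.05).round(4))
E
```

```text
[[ 0.5084  0.0146  0.05  ]
 [ 0.4933 -0.0174  0.05  ]
 [ 0.4869 -0.0517  0.05  ]
 [ 0.4885 -0.0872  0.05  ]
 [ 0.4984 -0.1204  0.05  ]]
fit centre [ 0.6321 -0.0623  0.1458]
dot ang [148.1 162.1 175.8 189.8 203.5] [0.243 0.24  0.244 0.238]
pivot cap [ 0.628  -0.0606  0.08  ] [ 0.6323 -0.0632  0.072 ]
knob [0.5307 0.0021 0.122 ] base [0.5271 0.0027 0.072 ]
pan [0.5878 0.1477 0.06  ]
pan [0.5823 0.144  0.074 ]
ring left/right [0.5995 0.0952 0.07  ] [0.5595 0.1915 0.07  ]
tab in [0.5408 0.1234 0.104 ] out [0.5007 0.1016 0.104 ]
red [0.5098 0.2047 0.05  ] open [0.5039 0.0952 0.05  ]
```

```bash
python3 - <<'E'
from h import *
plan([.5213,.1129,.092],116)
E
```

```text
tool delta [0.0268 0.0146 0.1925] tool yaw(deg) -3.41
```

Request:
servo_tool([
  {"linear": [0.009,0.005,0.03],"yaw": 0},
  {"linear": [0.009,0.005,0.03],"yaw": 0},
  {"linear": [0.009,0.005,0.03],"yaw": 0},
  {"linear": [0,0,0.03],"yaw": 0},
  {"linear": [0,0,0.025],"yaw": -3.4},
  {"linear": [0,0,0],"yaw": 0},
], claw=0.6)

```text
time_s: 6.1
position: [0.5204, 0.113, 0.1381]
tcp_rot: [-3.138, -0.001, 2.025]
wrist_force: [0.6, -0.1, 0.1]
grip_width: 0.0525
```

```bash
python3 - <<'E'
from h import *
s=st(); d=robot.snapshot("wrist"); cv2.imwrite("pics/w2.png",d["frame"][:,:,::-1])
plan([.5213,.1129,.092],116)
E
```

```text
{'time_s': 6.1, 'joints': [0.376, 0.268, -0.764, 1.847, 0.205, 1.11, 1.563], 'position': [0.52, 0.113, 0.138], 'tcp_rot': [-3.138, -0.001, 2.025], 'wrist_force': [0.636, -0.085, 0.09], 'grip_width': 0.053}
tool delta [-0.0004 -0.0001  0.0475] tool yaw(deg) -0.0
```

View pics/w2.png

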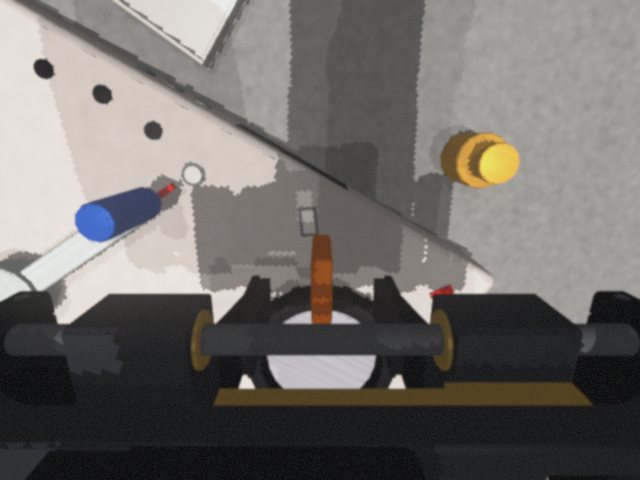

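Request:
servo_tool([
  {"linear": [0,0,0.023],"yaw": 0},
  {"linear": [0,0,0.023],"yaw": 0},
  {"linear": [0,0,0],"yaw": 0},
])

```text
time_s: 6.52
position: [0.5213, 0.1131, 0.0936]
tcp_rot: [-3.141, -0.0, 2.025]
wrist_force: [-0.6, 0.3, 0.5]
grip_width: 0.0521
```

Request:
servo_tool([
  {"linear": [0,0,0],"yaw": 0},
  {"linear": [0,0,0],"yaw": 0},
  {"linear": [0,0,0],"yaw": 0},
  {"linear": [0,0,0],"yaw": 0},
  {"linear": [0,0,0],"yaw": 0},
], claw=0, squeeze=20)

```text
time_s: 7.15
position: [0.5216, 0.1133, 0.0937]
tcp_rot: [3.141, -0.0, 2.027]
wrist_force: [0.0, -0.2, 1.2]
grip_width: 0.0119
```

```bash
python3 - <<'E'
from h import *
s=st()
# arc rows of 5 deg about centre at tool offset
for c in ([.586,.1445],):
    p=np.array(s['position'])[:2]-c; print(np.hypot(*p),np.degrees(np.arctan2(p[1],p[0]))%360, np.degrees(s['tcp_rot'][2]))
E
```

```text
{'time_s': 7.15, 'joints': [0.352, 0.324, -0.747, 1.889, 0.256, 1.026, 1.524], 'position': [0.522, 0.113, 0.094], 'tcp_rot': [3.141, -0.0, 2.027], 'wrist_force': [0.048, -0.176, 1.153], 'grip_width': 0.012}
0.0715709612372931 205.847239907913 116.11562374424679
```

Request:
servo_tool([
  {"linear": [0.0063,0.0003,0],"yaw": 5},
  {"linear": [0.0063,0.0003,0],"yaw": 5},
  {"linear": [0.0063,0.0003,0],"yaw": 5},
  {"linear": [0.0063,0.0003,0],"yaw": 5},
  {"linear": [0.0063,0.0003,0],"yaw": 5},
])

```text
time_s: 7.78
position: [0.5142, 0.1439, 0.0937]
tcp_rot: [-3.141, 0.0, 1.588]
wrist_force: [-0.8, -0.5, 1.0]
grip_width: 0.0117
```

Request:
servo_tool([
  {"linear": [0.0063,0.0003,0],"yaw": 5},
  {"linear": [0.0063,0.0003,0],"yaw": 5},
  {"linear": [0.0063,0.0003,0],"yaw": 5},
  {"linear": [0.0063,0.0003,0],"yaw": 5},
  {"linear": [0.0063,0.0003,0],"yaw": 5},
  {"linear": [0,0,0],"yaw": 0},
])

```text
time_s: 8.52
position: [0.5205, 0.175, 0.0937]
tcp_rot: [-3.141, -0.0, 1.155]
wrist_force: [-2.2, 0.5, 3.2]
grip_width: 0.0118
```

```bash
python3 - <<'E'
from h import *
s=st()
c=[.586,.1445]
p=np.array(s['position'])[:2]-c; print(np.hypot(*p),np.degrees(np.arctan2(p[1],p[0]))%360, np.degrees(s['tcp_rot'][2])+90)
d=robot.snapshot("wrist"); cv2.imwrite("pics/w3.png",d["frame"][:,:,::-1])
E
```

```text
{'time_s': 8.525, 'joints': [0.129, 0.327, -0.621, 1.857, 0.22, 1.026, 0.574], 'position': [0.52, 0.175, 0.094], 'tcp_rot': [-3.141, -0.0, 1.155], 'wrist_force': [-2.204, 0.465, 3.157], 'grip_width': 0.012}
0.07224122996862618 155.06702913781155 156.18164947859958
```

View pics/w3.png

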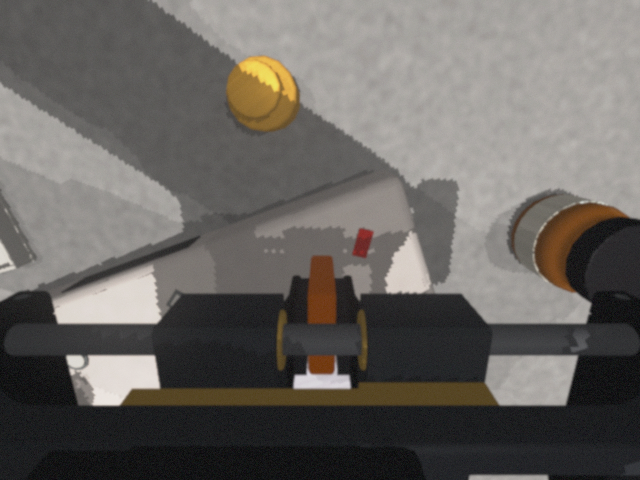

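```bash
python3 - <<'E'
from h import *
s=robot.sense(); d=robot.snapshot("wrist"); 
b=[x for x in blobs(d["frame"],'red')[0] if x[1][4]>20]; print(b)
p=onz(d,b[0][0] if len(b) else (363,243),.05,s); print(p)
t=np.array(s['position'])[:2]
for c in ([.586,.1445],[.588,.1445],[.586,.1425]):
  A=lambda q:np.degrees(np.arctan2(q[1]-c[1],q[0]-c[0]))%360
  print(A(p),A(t),"remaining",A(t)-A(p), A([.5098,.2047]))
E
```

```text
[([364.7, 234.6], [359, 230, 14, 11, 109]), ([361.9, 251.7], [359, 249, 7, 7, 35])]
[0.5055823 0.2071223 0.05     ]
142.09165043932828 155.21742824650474 remaining 13.125777807176462 141.69033850001443
142.77184585433534 155.86568055582583 remaining 13.093834701490493 142.41016895836313
141.2152338900507 153.7948217805387 remaining 12.579587890488 140.77616767769598
```

Request:
servo_tool([
  {"linear": [0.005,0.0002,0],"yaw": 4},
  {"linear": [0.005,0.0002,0],"yaw": 4},
  {"linear": [0.005,0.0002,0],"yaw": 4},
  {"linear": [0,0,0],"yaw": 0},
  {"linear": [0,0,0],"yaw": 0},
])

```text
time_s: 9.25
position: [0.5279, 0.1878, 0.0937]
tcp_rot: [-3.141, -0.001, 0.947]
wrist_force: [-2.2, 4.8, 2.3]
grip_width: 0.0117
```

```bash
python3 - <<'E'
from h import *
s=st(); d=robot.snapshot("wrist"); cv2.imwrite("pics/w4.png",cv2.resize(d["frame"][180:400,220:440],None,fx=2.7,fy=2.7,interpolation=2)[:,:,::-1])
b=[x for x in blobs(d["frame"],'red')[0] if x[1][4]>20]; print(b, [onz(d,x[0],.05,s) for x in b])
print(np.degrees(s['tcp_rot'][2])+90, [(np.degrees(np.arctan2(s['position'][1]-.1445,s['position'][0]-.586)))])
d=robot.snapshot("top"); cv2.imwrite("pics/t4.png",cv2.resize(d["frame"][165:325,170:470],None,fx=2.66,fy=2.66,interpolation=2)[:,:,::-1])
E
```

```text
{'time_s': 9.25, 'joints': [0.078, 0.343, -0.586, 1.832, 0.217, 1.031, 0.353], 'position': [0.528, 0.188, 0.094], 'tcp_rot': [-3.141, -0.001, 0.947], 'wrist_force': [-2.232, 4.754, 2.313], 'grip_width': 0.012}
[([326.9, 231.3], [321, 225, 13, 15, 165])] [array([0.50641237, 0.20663828, 0.05      ])]
144.26552771526084 [np.float64(143.3128166579828)]
```

View pics/w4.png

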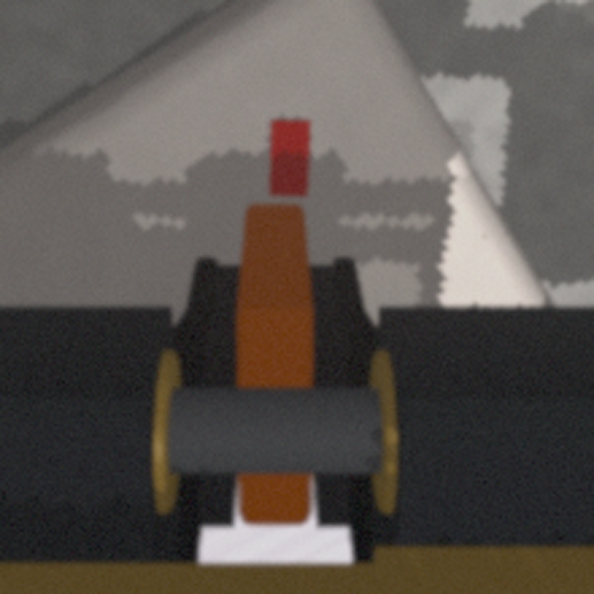

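Request:
servo_tool([
  {"linear": [0.0011,-0.0003,0],"yaw": 0.9},
  {"linear": [0.0011,-0.0003,0],"yaw": 0.9},
  {"linear": [0,0,0],"yaw": 0},
  {"linear": [0,0,0],"yaw": 0},
])

```text
time_s: 9.85
position: [0.5292, 0.1896, 0.0937]
tcp_rot: [3.141, -0.001, 0.913]
wrist_force: [-0.8, 3.8, 2.4]
grip_width: 0.012
```

```bash
python3 - <<'E'
from h import *
s=st(); d=robot.snapshot("wrist"); cv2.imwrite("pics/w5.png",cv2.resize(d["frame"][180:400,220:440],None,fx=2.7,fy=2.7,interpolation=2)[:,:,::-1])
b=[x for x in blobs(d["frame"],'red')[0] if x[1][4]>20]; print(b)
print(np.degrees(s['tcp_rot'][2])+90, [(np.degrees(np.arctan2(s['position'][1]-.1445,s['position'][0]-.586)))])
E
```

```text
{'time_s': 9.85, 'joints': [0.069, 0.345, -0.58, 1.828, 0.217, 1.031, 0.318], 'position': [0.529, 0.19, 0.094], 'tcp_rot': [3.141, -0.001, 0.913], 'wrist_force': [-0.85, 3.817, 2.395], 'grip_width': 0.012}
[([321.4, 232.4], [315, 225, 13, 16, 185])]
142.33082674653045 [np.float64(141.55828178363691)]
```

View pics/w5.png

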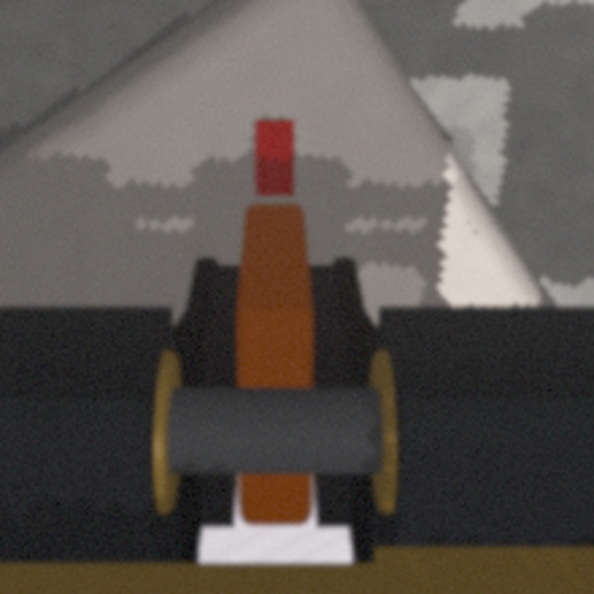

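Request:
servo_tool([
  {"linear": [0,0,0],"yaw": 0},
  {"linear": [0,0,0],"yaw": 0},
  {"linear": [0,0,0],"yaw": 0},
  {"linear": [0,0,-0.03],"yaw": 0},
  {"linear": [0,0,-0.04],"yaw": 0},
  {"linear": [0,0,-0.04],"yaw": 0},
  {"linear": [0,0,-0.04],"yaw": 0},
  {"linear": [0,0,0],"yaw": 0},
], claw=0.6)

```text
time_s: 10.9
position: [0.5304, 0.19, 0.2468]
tcp_rot: [3.138, -0.004, 0.913]
wrist_force: [0.6, 0.1, 0.4]
grip_width: 0.0521
```

```bash
python3 - <<'E'
from h import *
s=st(); d=robot.snapshot("wrist"); cv2.imwrite("pics/w6.png",d["frame"][:,:,::-1])
plan([.530,.001,.244],58)
E
```

```text
{'time_s': 10.9, 'joints': [0.108, 0.204, -0.606, 1.655, 0.121, 1.315, 0.394], 'position': [0.53, 0.19, 0.247], 'tcp_rot': [3.138, -0.004, 0.913], 'wrist_force': [0.595, 0.127, 0.404], 'grip_width': 0.052}
tool delta [-0.1489  0.1156  0.0006] tool yaw(deg) -5.71
```

View pics/w6.png

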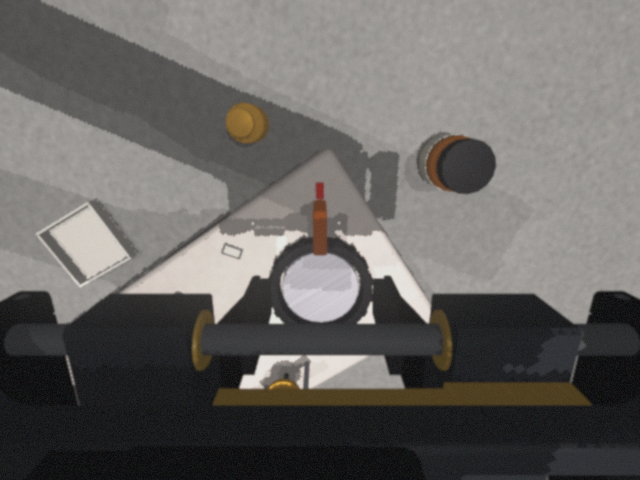

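Request:
servo_tool([
  {"linear": [-0.03,0.023,0],"yaw": 0},
  {"linear": [-0.03,0.023,0],"yaw": 0},
  {"linear": [-0.03,0.023,0],"yaw": 0},
  {"linear": [-0.03,0.023,0.02],"yaw": 0},
  {"linear": [-0.029,0.023,0.02],"yaw": 0},
  {"linear": [0,0,0.02],"yaw": -5.7},
  {"linear": [0,0,0.015],"yaw": 0},
  {"linear": [0,0,0],"yaw": 0},
])

```text
time_s: 11.95
position: [0.5278, 0.0017, 0.1669]
tcp_rot: [-3.139, 0.001, 1.011]
wrist_force: [-0.4, -0.3, -0.3]
grip_width: 0.052
```

```bash
python3 - <<'E'
from h import *
s=st(); d=robot.snapshot("wrist"); cv2.imwrite("pics/w7.png",d["frame"][:,:,::-1])
b=[x for x in blobs(d["frame"],'blue')[0] if x[1][4]>20]; print(b)
plan([.530,.001,.102],58)
E
```

```text
{'time_s': 11.95, 'joints': [0.354, 0.181, -0.486, 1.837, 0.091, 1.148, 0.849], 'position': [0.528, 0.002, 0.167], 'tcp_rot': [-3.139, 0.001, 1.011], 'wrist_force': [-0.353, -0.343, -0.316], 'grip_width': 0.052}
[([318.0, 281.4], [308, 267, 28, 29, 383])]
tool delta [0.0001 0.0018 0.066 ] tool yaw(deg) -0.02
```

View pics/w7.png

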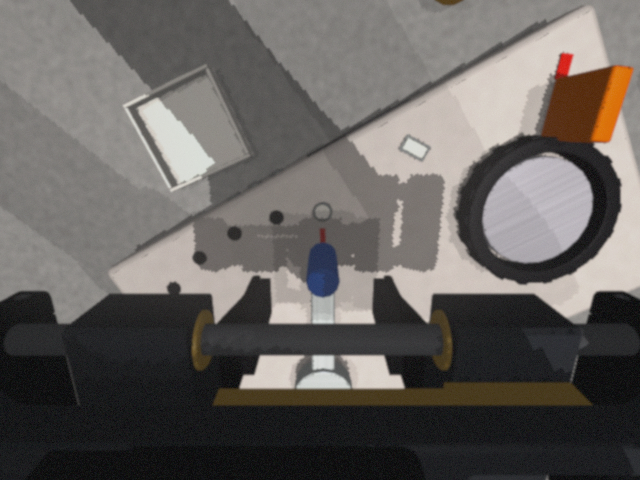

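Request:
servo_tool([
  {"linear": [0,0.001,0.022],"yaw": 0},
  {"linear": [0,0.001,0.022],"yaw": 0},
  {"linear": [0,0,0.02],"yaw": 0},
  {"linear": [0,0,0],"yaw": 0},
  {"linear": [0,0,0],"yaw": 0},
])

```text
time_s: 12.62
position: [0.5313, 0.0005, 0.1058]
tcp_rot: [3.14, -0.001, 1.013]
wrist_force: [0.4, 0.1, 0.9]
grip_width: 0.0529
```

Request:
servo_tool([
  {"linear": [0,0,0],"yaw": 0},
  {"linear": [0,0,0],"yaw": 0},
  {"linear": [0,0,0],"yaw": 0},
  {"linear": [0,0,0],"yaw": 0},
  {"linear": [0,0,0],"yaw": 0},
], claw=0, squeeze=25)

```text
time_s: 13.25
position: [0.5306, 0.0002, 0.1046]
tcp_rot: [3.142, -0.0, 1.013]
wrist_force: [0.5, -0.0, 1.0]
grip_width: 0.0191
```

```bash
cat >> h.py <<'E'
def lev():
    s=st(); p=np.array(s['position'])[:2]-[.632,-.0628]; a=np.arctan2(p[1],p[0])%(2*np.pi); t=np.array([-np.sin(a),np.cos(a)]); f=np.array(s['wrist_force'])
    print("r",round(np.hypot(*p),4),"ang deg",round(np.degrees(a),2),"yaw+90",round(np.degrees(s['tcp_rot'][2])+90,2),"Ft",f[:2]@t,"Fr",f[:2]@(p/np.hypot(*p)))
    return s
E
python3 - <<'E'
from h import *
s=lev(); d=robot.snapshot("wrist"); cv2.imwrite("pics/w8.png",d["frame"][:,:,::-1])
E
```

```text
{'time_s': 13.25, 'joints': [0.34, 0.253, -0.478, 1.897, 0.135, 1.023, 0.817], 'position': [0.531, 0.0, 0.105], 'tcp_rot': [3.142, -0.0, 1.013], 'wrist_force': [0.524, -0.037, 0.966], 'grip_width': 0.019}
r 0.1194 ang deg 148.13 yaw+90 148.02 Ft -0.2453690409360879 Fr -0.4648408980556292
```

View pics/w8.png

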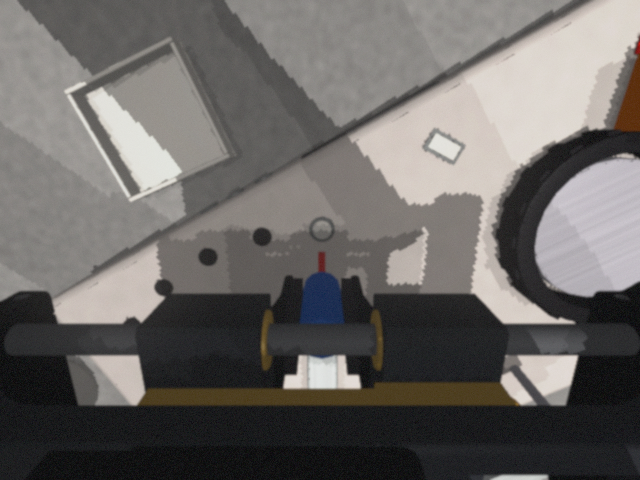

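Request:
servo_tool([
  {"linear": [-0.0072,0.0002,0],"yaw": -3.44},
  {"linear": [-0.0072,0.0002,0],"yaw": -3.44},
  {"linear": [-0.0072,0.0002,0],"yaw": -3.44},
  {"linear": [-0.0072,0.0002,0],"yaw": -3.44},
  {"linear": [0,0,0],"yaw": 0},
])

```text
time_s: 13.92
position: [0.5185, -0.0262, 0.1047]
tcp_rot: [3.141, -0.0, 1.252]
wrist_force: [1.7, 0.4, -0.3]
grip_width: 0.0192
```

```bash
python3 - <<'E'
from h import *
s=lev(); d=robot.snapshot("wrist"); cv2.imwrite("pics/w9.png",d["frame"][:,:,::-1])
E
```

```text
{'time_s': 13.925, 'joints': [0.411, 0.232, -0.497, 1.923, 0.129, 1.017, 1.11], 'position': [0.518, -0.026, 0.105], 'tcp_rot': [3.141, -0.0, 1.252], 'wrist_force': [1.702, 0.424, -0.306], 'grip_width': 0.019}
r 0.1193 ang deg 162.13 yaw+90 161.71 Ft -0.9251936092308105 Fr -1.489610220103202
```

View pics/w9.png

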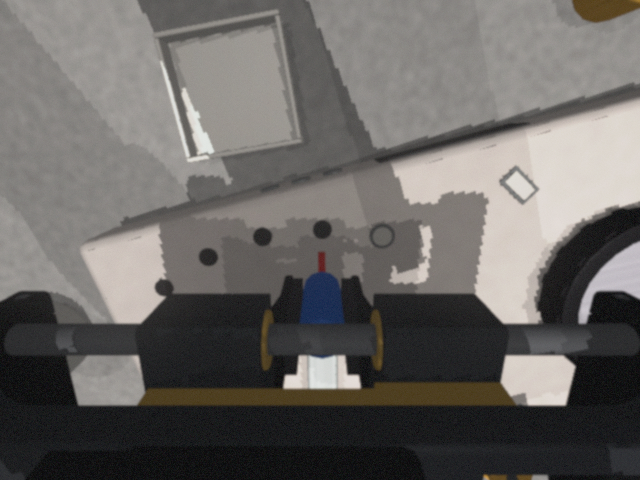

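Request:
servo_tool([
  {"linear": [-0.0072,0.0002,0],"yaw": -3.44},
  {"linear": [-0.0072,0.0002,0],"yaw": -3.44},
  {"linear": [-0.0072,0.0002,0],"yaw": -3.44},
  {"linear": [-0.0072,0.0002,0],"yaw": -3.44},
  {"linear": [0,0,0],"yaw": 0},
])

```text
time_s: 14.6
position: [0.513, -0.0541, 0.1047]
tcp_rot: [3.141, -0.0, 1.491]
wrist_force: [2.8, 0.9, -0.4]
grip_width: 0.019
```

```bash
python3 - <<'E'
from h import *
s=lev(); d=robot.snapshot("wrist"); cv2.imwrite("pics/w10.png",d["frame"][:,:,::-1])
E
```

```text
{'time_s': 14.6, 'joints': [0.479, 0.227, -0.51, 1.93, 0.129, 1.016, 1.403], 'position': [0.513, -0.054, 0.105], 'tcp_rot': [3.141, -0.0, 1.491], 'wrist_force': [2.812, 0.9, -0.429], 'grip_width': 0.019}
r 0.1193 ang deg 175.8 yaw+90 175.42 Ft -1.1031108734177237 Fr -2.7387716789932
```

View pics/w10.png

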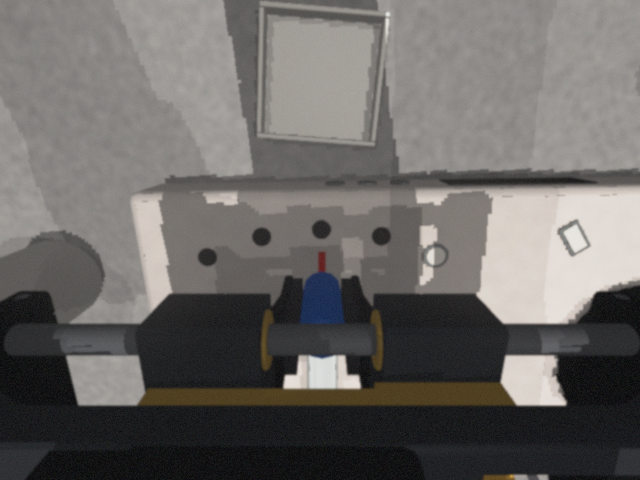

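Request:
servo_tool([
  {"linear": [-0.0072,0.0004,0],"yaw": -3.44},
  {"linear": [-0.0072,0.0004,0],"yaw": -3.44},
  {"linear": [-0.0072,0.0004,0],"yaw": -3.44},
  {"linear": [-0.0072,0.0004,0],"yaw": -3.44},
  {"linear": [0,0,0],"yaw": 0},
  {"linear": [0,0,0],"yaw": 0},
])

```text
time_s: 15.4
position: [0.5142, -0.0822, 0.1045]
tcp_rot: [-3.141, -0.0, 1.731]
wrist_force: [-2.6, 0.2, 4.0]
grip_width: 0.0195
```

```bash
python3 - <<'E'
from h import *
s=lev(); d=robot.snapshot("wrist"); im=d["frame"]; cv2.imwrite("pics/w11.png",cv2.resize(im[150:400,180:460],None,fx=2.4,fy=2.4,interpolation=2)[:,:,::-1])
g=cv2.cvtColor(im,cv2.COLOR_RGB2GRAY)
n,l,q,c=cv2.connectedComponentsWithStats((g<50).astype(np.uint8))
print([(c[i].round(1).tolist(),q[i,4],onz(d,c[i],.05,s).round(4).tolist()) for i in range(1,n) if 80<q[i,4]<500 and 200<c[i][1]<300])
print([b for b in blobs(im,'red')[0] if b[1][4]>10])
E
```

```text
{'time_s': 15.4, 'joints': [0.54, 0.239, -0.521, 1.917, 0.139, 1.021, 1.69], 'position': [0.514, -0.082, 0.105], 'tcp_rot': [-3.141, -0.0, 1.731], 'wrist_force': [-2.602, 0.193, 4.017], 'grip_width': 0.019}
r 0.1194 ang deg 189.37 yaw+90 189.19 Ft -0.6139280146252264 Fr 2.536040255762864
[([319.7, 229.1], np.int32(206), [0.488, -0.0875, 0.05]), ([260.1, 236.7], np.int32(191), [0.4981, -0.1212, 0.05]), ([379.6, 235.7], np.int32(211), [0.4863, -0.0524, 0.05])]
[([322.0, 256.0], [320, 255, 5, 3, 11])]
```

View pics/w11.png

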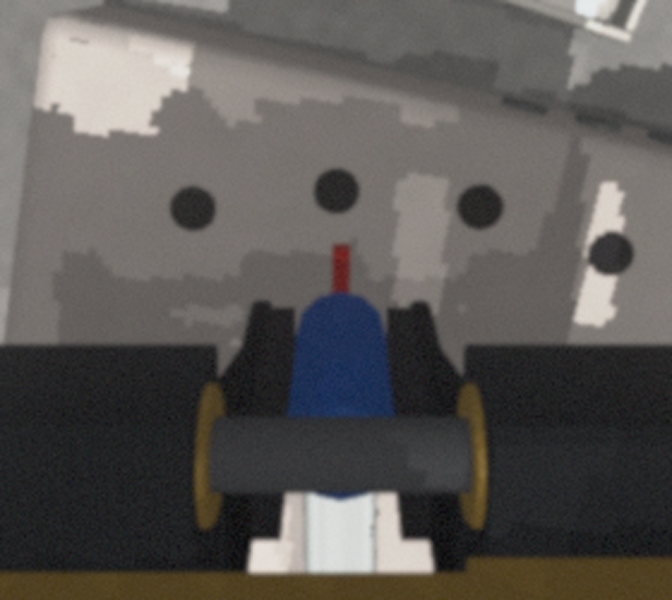

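Request:
servo_tool([
  {"linear": [-0.0008,0,0],"yaw": -0.5},
  {"linear": [0,0,0],"yaw": 0},
  {"linear": [0,0,0],"yaw": 0},
  {"linear": [0,0,0],"yaw": 0},
  {"linear": [0,0,0],"yaw": 0},
  {"linear": [0,0,0],"yaw": 0},
  {"linear": [0,0,0],"yaw": 0},
  {"linear": [0,0,0],"yaw": 0},
])

```text
time_s: 16.45
position: [0.5145, -0.0835, 0.1046]
tcp_rot: [-3.141, -0.0, 1.742]
wrist_force: [-4.5, -0.3, 4.6]
grip_width: 0.0198
```

```bash
python3 - <<'E'
from h import *
s=lev(); d=robot.snapshot("wrist"); im=d["frame"]; cv2.imwrite("pics/w12.png",cv2.resize(im[150:400,180:460],None,fx=2.4,fy=2.4,interpolation=2)[:,:,::-1])
d=robot.snapshot("scene"); cv2.imwrite("pics/s12.png",d["frame"][:,:,::-1])
d=robot.snapshot("top"); cv2.imwrite("pics/t12.png",cv2.resize(d["frame"][165:325,170:470],None,fx=2.66,fy=2.66,interpolation=2)[:,:,::-1])
E
```

```text
{'time_s': 16.45, 'joints': [0.542, 0.24, -0.521, 1.917, 0.139, 1.021, 1.702], 'position': [0.514, -0.083, 0.105], 'tcp_rot': [-3.141, -0.0, 1.742], 'wrist_force': [-4.521, -0.297, 4.63], 'grip_width': 0.02}
r 0.1193 ang deg 189.98 yaw+90 189.78 Ft -0.49100350372368434 Fr 4.504423477134458
```

View pics/w12.png

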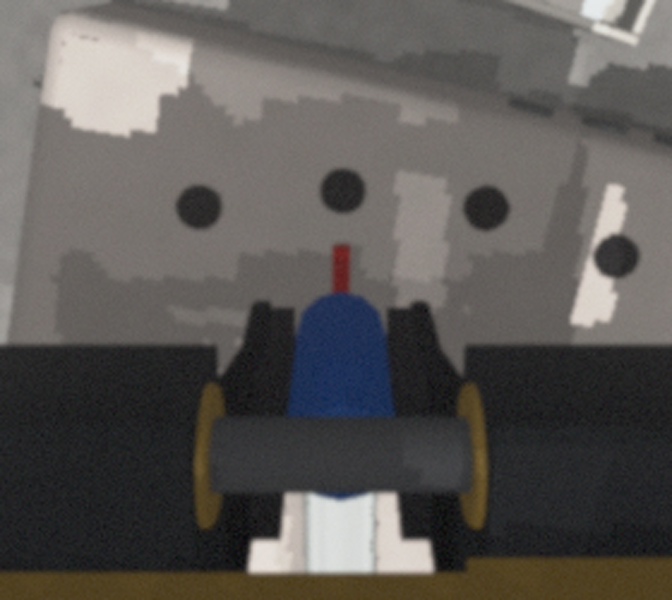

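View pics/s12.png

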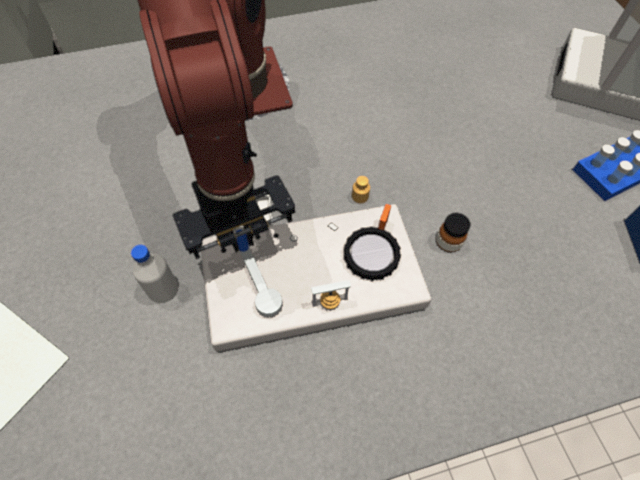

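View pics/t12.png

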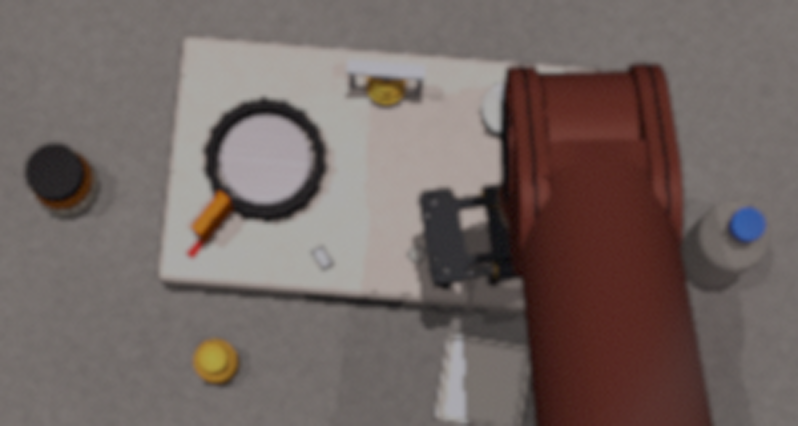

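```bash
python3 - <<'E'
from h import *
lev(); print(robot.sign_off())
E
```

```text
{'time_s': 16.6, 'joints': [0.542, 0.24, -0.521, 1.917, 0.139, 1.021, 1.702], 'position': [0.514, -0.083, 0.105], 'tcp_rot': [-3.141, 0.0, 1.742], 'wrist_force': [-3.367, -0.764, 5.495], 'grip_width': 0.019}
r 0.1194 ang deg 189.98 yaw+90 189.79 Ft 0.16898912267877328 Fr 3.4486340181111594
the job is handed in; nothing more can be done
None
```

The job is handed in at 16.6 s, with the collar locked and the knob held at the third click.

**What I did:** I gripped the orange tab and turned the collar clockwise about 64° to the red mark, then let go. After that I gripped the blue knob and pushed the lever counter-clockwise one click at a time, stopping at the third. The fingers are still holding it there with a 25 N grip.

**Collar:** after release, the wrist picture shows the pan centre, tab and red mark in one line.

**Lever:** the red pointer sits on the third dot. The knob turned 41.9° (0.73 rad) from rest against the 0.72 target. The push along the arc is under 1 N, as it should be on a click. The last nudge of about 0.6° corrected a slight undershoot, and at no point did the lever go on towards the fourth click.

**Surroundings:** the bottle, jar and brass weight look unmoved in the last pictures. The weighing boat is partly hidden by the arm, but the part that shows is in place.

**Forces:** about 3 to 5 N was left across the knob (radial and vertical) at the end. The largest wrist reading I saw was about 6.5 N. No check failed or disagreed.

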